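# Fit the sensor board into the dispensary balance

## Task

Take the green sensor board out of its wooden stand and slide it down the two black card guides of the balance, gently, until you feel it bear lightly on the springs of the connector below, before you let go; do not let it drop the last bit, and do not force it into the connector by hand. Then swing both red levers fully upright, so that they press the board home, and let go. Leave the bottle, the jar and the calculator where they are.

Things in the scene. Friction and masses are not known exactly. Their poses are not given: they have to be found in the camera images.
- balance: White counter balance, fixed. Origin: centre of its card bay, at table height; x points from the display side to the round steel pan, y along the bay to the 'left' guide and lever, z up. Housing round the bay: x -47 to 47, y -75 to 75 mm, 70 mm high; the platform and pan beyond (x 47 to 177 mm) reach 52 mm. The bay, 22 mm wide in x, is open at the top.
- left_guide (a point): Bottom of the groove of the black U-shaped guide at the bay's +y end (y = 62 mm), at the top of its straight part (z = 79 mm). Groove 6 mm wide in x, straight down from here; 124 mm between the two groove bottoms. Flared lips above, up to z = 90 mm, widen the mouth by about 3 mm each way. The board's 4 mm side edges run in the two guides, either way round.
- right_guide (a point): The same for the guide at the -y end (y = -62 mm). Lower the board in the guides slower than 0.1 m/s, and let go of it only when it stands on the connector.
- home (a point): Where the board's foot must end: centre of the bay, 24 mm up. Above it a yellow connector catches the foot; its top, 29 to 39 mm up, differs each time: find it by feel. Its sprung contacts give 2 mm (3.5 N per mm); beyond that it is stiff and slides down, to stay, only above about 26 N. By hand, bear on the springs with 5 to 8 N (never 15), then let go; the levers press the rest of the 5 to 15 mm.
- board_grip (a point): Centre of the white handle of the loose green board, 85 mm above its foot. Handle: 12 mm thick (board x), 44 mm wide (y), 30 mm high (70 to 100 mm above the foot). Board plate: 4 mm thick (x), 120 mm wide (y), 70 mm high (z, up); about 0.12 kg. At the start it stands upright in the stand. Axes are the board's.
- board_foot (a point): Middle of the lower edge of the board; same axes as board_grip.
- stand: Fixed wooden stand, 70 x 150 mm, with a slot (along its y) at each end that holds the board's lower corners; origin under its centre, the board's foot stands 8 mm above it, slot posts reach 32 mm height. The board lifts straight up out of it.
- lever_left (a joint): Angle of the red lever at the +y end of the bay: 0 = fully open, handle laid outward (1.6 rad from upright), grows as it swings up and inward; 1.6 = closed against its stop, handle upright. Stays where left. From 0.9 to 1.4 rad on (by connector height) its 24 mm nose, square to the handle, presses the board's shoulder down; expect up to about 15 N at the knob.
- lever_right (a joint): The same for the red lever at the -y end (mirror image). Pressing the two by turns keeps the board level; a lever may spring back a little when the other is pressed, so check both.
- left_hinge (a point): Hinge of the left lever, fixed to the balance at x = 0, y = +75, z = 98 mm in its frame; the hinge axis runs along the balance's x. An open lever's nose stands up beside the bay's end to 126 mm above the table: carry the board in above that.
- right_hinge (a point): Hinge of the right lever, at x = 0, y = -75, z = 98 mm in the balance's frame.
- left_knob (a point): Centre of the red round cross-bar at the end of the left lever's handle: 75 mm from the hinge, 14 mm diameter, 18 mm long along the balance's x; it can be pinched across its length from above and turns between the fingers.
- right_knob (a point): The same on the right lever.
- bottle_mid (a point): Amber bottle (64 mm diameter, 150 mm tall), its middle, 75 mm up. Leave alone.
- jar_mid (a point): Green jar (72 mm diameter, 90 mm tall), its middle, 45 mm up. Leave alone.
- calculator_mid (a point): Black pocket calculator lying flat (75 x 120 x 14 mm), its middle. Leave alone.

How it is judged (in metres and radians):
On the way, in this order (a step that is already met when the one before it is completed fails the run):
1. the board stands in both guides, held by hand so that it bears on the connector with over 4 N (foot below 41 mm), with both levers still open (below 0.85 rad) (x of board_foot in the frame of balance between -0.0025 and 0.0025 m and y of board_foot in the frame of balance between -0.003 and 0.003 m and angle between the z axis of board_grip and the z axis of balance, either way round below 0.06 rad and angle between the y axis of board_grip and the y axis of balance, either way round below 0.08 rad and z of board_foot in the frame of balance below 0.041 m and value of joint each of lever_left, lever_right below 0.85 rad and contact force between board and the fingers above 1 N and contact force between board and balance above 4 N), for 0.1 s.
2. both levers are swung upright (past 1.5 rad) and the board is home (value of joint each of lever_left, lever_right above 1.5 rad and z of board_foot in the frame of balance below 0.0265 m and x of board_foot in the frame of balance between -0.0025 and 0.0025 m and y of board_foot in the frame of balance between -0.003 and 0.003 m and angle between the z axis of board_grip and the z axis of balance, either way round below 0.06 rad and angle between the y axis of board_grip and the y axis of balance, either way round below 0.08 rad), for 0.2 s.
At the end, for the whole second after the job is handed in: The board is upright in both guides (foot within 2.5 mm along x and 3 mm along y of the bay's centre, upright within 0.06 rad), home (foot at most 26.5 mm above the table), both levers upright past 1.5 rad, everything released and at rest (all of step 2 and linear speed of board below 0.02 m/s and contact force between board and the fingers below 0.2 N); the robot touches nothing.
It fails at once if the board is pressed against the balance by hand with more than 20 N (contact force between board and the fingers above 1 N and contact force between board and balance above 20 N).
It fails at once if before the levers are used, the board falls in the guides (faster than 0.12 m/s when not held) or is rammed down them (0.3 m/s) (horizontal distance between board_foot and balance below 0.02 m and z of board_foot in the frame of balance below 0.075 m and value of joint each of lever_left, lever_right below 0.85 rad and (linear speed of board above 0.3 m/s or (linear speed of board above 0.12 m/s and contact force between board and the fingers below 0.5 N))).
It fails at once if the board is crushed by the levers with more than 200 N (contact force between board and balance above 200 N).
It fails at once if the bottle, jar or calculator is pushed away (20 mm) or tipped (distance of any of bottle_mid, jar_mid, calculator_mid from where it was at the start of the episode above 0.02 m or angle between any of bottle_mid, jar_mid, calculator_mid's own z axis and vertical above 0.35 rad).
It also fails if it takes over 72 s, if anything falls off the work surface, if the arm or the gripper's body presses on something with over 40 N, if the wrist force passes 120 N, or if a joint passes its speed limit or range.

## Robot

A 6-joint arm with a two-finger parallel gripper is mounted at the origin on the work surface. World frame = base frame: x ahead of the robot, y to its left, z up, the work surface at z = 0. Lengths are in mm, angles in rad, forces in N, time in s.
With the tool pointing down it reaches from about 400 to 925 mm from the base axis. Payload 12.5 kg.
Tool frame: the origin (TCP) lies where the fingers leave the gripper's body, on its centre line; the fingertips stand 78 mm ahead of it and the grasp point (between the pads) lies 59 mm ahead of it (env.nose_length is the distance from the TCP to the fingertips, in mm); z points along the fingers, y is the line along which they close (so a half turn about z gives the same grasp; the last joint's range is limited). The gripper opens to 95 mm and grips with 3 to 60 N. Pads are 20 mm wide; open, the fingers measure 119 mm over their backs; the gripper's body (75 mm by 180 mm) begins 59 mm behind the grasp point.
Start: joints at [-0.106, 0.491, 1.559, -0, 1.092, -0.106], TCP at [625.01, 0.022, 292.261] pointing down, gripper open.
Joint ranges: [-3.1, 3.1], [-0.84, 2.19], [0.05, 2.79], [-1.13, 4.28], [0.06, 2.93], [-2.69, 2.69]. Speed limits (rad/s): [2.22, 2.22, 2.79, 3.14, 3.14, 3.14].

## Interface

Orientations are given as [roll, pitch, yaw] about the fixed x, y, z axes, in that order (R = Rz(yaw) Ry(pitch) Rx(roll)).
In Python, from cell import env gives the robot as it stands. The module is installed in compiled form; this text tells all that it offers.
- The arm moves only by the tool send_rows, never from a script. Its argument "series" is text: rows parted by semicolons, each of 6 numbers parted by spaces: the shift along the tool's x, y, z as a fraction of full scale, then the turn, a rotation vector about the tool's x, y, z as a fraction of full scale. A call has 1 to 5 rows; each row shifts and turns the commanded pose from where the row before left it, along the tool's axes as they then stand; what a row does not reach is not made up. Full scale, the value 1, is 60 mm for a shift and 10 degrees for a turn. A row lasts 1/8 s, in which the tool goes at most 62.5 mm and 10.7 degrees, less where a joint would pass 70% of its speed; a pose out of reach is approached as far as the arm can. A call with a number of a shift or a turn outside -1 to 1 is refused whole. A call with a gripper value outside its range is refused whole. "fingers" is the opening, from 0 (shut) to 1 (fully open), set as the call begins (left out, the last holds). The fingers move at their own pace and stop on an object; the grip force is fixed at half the most. Time passes only in rows, so rows that do not move let the fingers close. It gives the time, the measured TCP pose, the force, the opening and the grip force at its end, in the units of the state.
- env.state(): the state, without advancing time (a new reading comes with each control period).
- env.read_camera(name): name is "scene" or "side" or "wrist"; returns a dict with "color" (420x560x3 uint8, red, green, blue), "z_map" (420x560 float32, mm along the optical axis (not along the pixel's ray), 0 where there is no reading), "fovy" (degrees; the focal length in pixels is half the picture's height over the tangent of half this angle, whatever the lens; pixels are square), "cx", "cy" (the principal point, pixels), "R" (3x3) and "t" (3): a world point X has camera coordinates R X + t. Camera axes: x right, y down, z forward; pixel columns grow to the right and rows downward; lengths in mm; the calibration is good to about 2 mm. A picture is of the moment at which its call begins.
- env.job_done(): hands the job in; it is judged then, once.
The state is a dict: "t": time; "joints": joint angles; "qvel": joint speeds; "tau": joint torques, N m; "eef_pos": TCP position; "tcp_rot": TCP orientation; "ft_force": force on the tool from outside, world axes, zero at the start; "moment": the same for the moment, N m; "opening": opening from 0.0 (shut) to 1.0 (fully open); "grip_force": force on a finger pad.
Only numpy, scipy, OpenCV 4.12 (cv2) and the standard library are available. Lean on these libraries where they do the work, as an engineer would, in place of code of your own. Each camera call takes 0.05 s, during which the arm holds its last target. There are 200 camera calls.

## Working session

There is one attempt and no reset: what is moved stays moved. The work goes in short steps, Python scripts to look and compute and a tool call to move; the robot and the scene stay as the last step left them, time stands still between calls to the robot, and variables do not carry over. Pictures are saved under pics/ and viewed, at most 10 in all, crops included, and the job is handed in when it is done.

Besides the shell and the picture viewer there is one more tool, called after "Call:" in YAML: its name, and indented under it one key for each argument. send_rows: Moves the arm, as the interface text tells. Shift numbers are shares of 60 mm and turn numbers shares of 10 degrees, none past 1 either way. Its arguments: {"type":"object","properties":{"series":{"type":"string"},"fingers":{"type":"number"}},"required":["series"]}

```bash
mkdir -p pics; cat > h.py <<'E'
import numpy as np, cv2
from cell import env
def cam(n):
    d=env.read_camera(n); d['f']=d['color'].shape[0]/2/np.tan(np.radians(d['fovy'])/2); return d
def cloud(d):
    z=d['z_map']; v,u=np.mgrid[:z.shape[0],:z.shape[1]]
    P=np.stack([(u-d['cx'])/d['f']*z,(v-d['cy'])/d['f']*z,z],-1)
    return (P-d['t'])@d['R']   # R^T (P-t)
def save(d,n): cv2.imwrite('pics/'+n,d['color'][:,:,::-1])
E
python3 - <<'E'
from h import *
print(env.state())
for n in('scene','side','wrist'):
    d=cam(n); np.savez(n+'.npz',**d); save(d,n+'0.png'); print(n,d['f'],-d['R'].T@d['t'],d['R'][2])
a=[cv2.imread(f'pics/{n}0.png') for n in('scene','side')]
cv2.imwrite('pics/ab.png',cv2.resize(np.vstack(a),(400,600)))
E
```

```text
{'t': 0.0, 'joints': array([-1.05634871e-01,  4.91531290e-01,  1.55944227e+00, -2.18101370e-06,
        1.09167718e+00, -1.05613505e-01]), 'qvel': array([-0.00048589,  0.00020966, -0.00055935,  0.00190228,  0.00083582,
       -0.00014679]), 'tau': array([-9.52334158e-04, -6.12640929e+01, -2.58175153e+01,  6.92750537e-02,
        4.83079045e-02, -1.38641695e-05]), 'eef_pos': array([6.24846815e+02, 1.67927969e-02, 2.91681734e+02]), 'tcp_rot': array([-3.14054025e+00, -1.09617666e-04,  1.57077591e+00]), 'ft_force': array([ 0.36138198, -1.64211576,  0.22137159]), 'moment': array([0.04807363, 0.03303983, 0.03497546]), 'grip_force': 0.0, 'opening': 1.0046470168579147}
scene 379.3396673239379 [1142.94692538  258.52602862  891.11405761] [-0.56880376 -0.20535035 -0.79642547]
side 492.7415838193487 [ 478.76400404 -756.18184056 1023.76984815] [ 0.06977596  0.64806083 -0.75838544]
wrist 347.8023013955684 [624.00380266  66.93716754 384.16972975] [-0.00108557 -0.23500171 -0.97199435]
```

View pics/scene0.png

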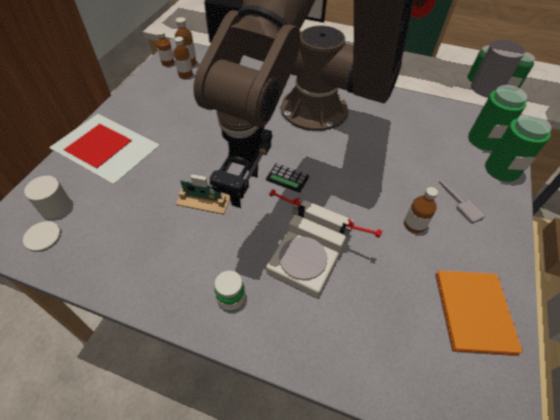

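View pics/side0.png

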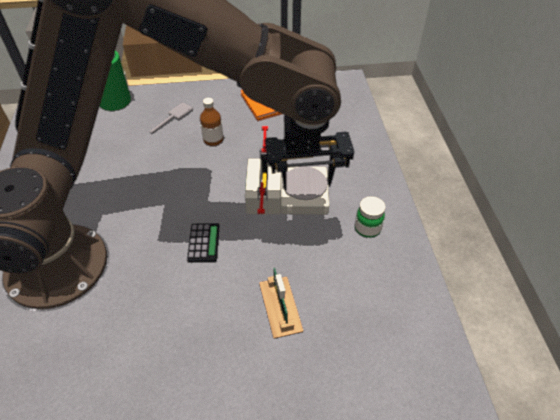

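The scene view shows the board in its stand at (203,195), the balance at (310,245) and the knobs at (270,193) and (380,232). In the side view the handle is at (281,287) and the knobs at (265,130) and (262,210).

```bash
python3 - <<'E'
from h import *
for n,bx in(('scene',(170,160,400,290)),('side',(180,110,400,340))):
    d=dict(np.load(n+'.npz')); P=cloud(d); c=cv2.cvtColor(d['color'],cv2.COLOR_RGB2HSV).astype(int)
    H,S,V=c[...,0],c[...,1],c[...,2]; z=P[...,2]
    box=np.zeros(H.shape,bool); box[bx[1]:bx[3],bx[0]:bx[2]]=1; box&=(d['z_map']>0)&(z<170)
    print(n)
    for name,m in(('red',((H<6)|(H>174))&(S>150)&(z>40)),('white',(S<60)&(V>130)&(z>40)),('green',(H>40)&(H<95)&(S>80)&(z>5)),('wood',(H>8)&(H<22)&(S>90)&(z<60)),('amber/yellow',(H>20)&(H<32)&(S>120))):
        k,l,st,ce=cv2.connectedComponentsWithStats((m&box).astype(np.uint8))
        for i in range(1,k):
            if st[i,4]<12: continue
            Q=P[l==i]; xy=Q[:,:2]; w,v=np.linalg.eigh(np.cov(xy.T)); a=v[:,1]; s=(xy-xy.mean(0))@a
            print(name,st[i,4],ce[i].round(),'med',np.median(Q,0).round(1),'z',np.percentile(Q[:,2],[5,95]).round(),'ends',xy[s.argmin()].round(),xy[s.argmax()].round(),'ang',np.degrees(np.arctan2(a[1],a[0])).round(1))
E
```

```text
scene
red 102 [287. 198.] med [526.1  79.7 105.7] z [101. 121.] ends [524.  26.] [527. 110.] ang 83.3
red 115 [365. 229.] med [553.9 292.1 115. ] z [105. 124.] ends [551. 246.] [555. 330.] ang 82.3
white 55 [198. 177.] med [ 542.2 -181.9  108.2] z [106. 110.] ends [ 549. -203.] [ 542. -159.] ang 98.3
white 426 [326. 214.] med [511.2 184.9  70.5] z [68. 73.] ends [513. 128.] [550. 243.] ang 82.8
white 539 [321. 232.] med [569.5 188.2  70.3] z [68. 73.] ends [568. 123.] [567. 249.] ang 82.7
white 1745 [306. 260.] med [653.5 173.2  52.1] z [41. 55.] ends [699. 112.] [596. 233.] ang 144.2
white 439 [228. 281.] med [795.7  24.3  90.4] z [88. 92.] ends [804.  -4.] [788.  55.] ang 109.5
green 156 [285. 181.] med [390.5  26.2  16.2] z [13. 19.] ends [384. -26.] [395.  69.] ang 83.6
green 208 [196. 190.] med [ 544.1 -196.6   44.8] z [24. 74.] ends [ 549. -236.] [ 541. -146.] ang 96.9
green 32 [217. 195.] med [ 536.1 -134.2   44.6] z [27. 58.] ends [ 537. -145.] [ 535. -126.] ang 97.2
wood 622 [204. 203.] med [ 555.  -169.3    9.3] z [ 6. 33.] ends [ 571. -249.] [ 510. -111.] ang 101.4
amber/y
[... 1178 characters left out ...]
g 159.5
green 227 [212. 240.] med [390.5  24.7  15.8] z [12. 19.] ends [389. -25.] [394.  74.] ang 84.5
green 12 [368. 236.] med [789.5  -5.9   7.4] z [ 6. 11.] ends [805.  -7.] [780.  -1.] ang 170.5
green 51 [284. 308.] med [ 545.1 -224.6   66.9] z [47. 79.] ends [ 548. -241.] [ 541. -190.] ang 97.9
wood 192 [264. 114.] med [569.6 516.1  16.3] z [ 5. 26.] ends [625. 532.] [530. 543.] ang -175.3
wood 54 [213. 142.] med [401.8 398.1  13.9] z [ 8. 20.] ends [431. 418.] [376. 404.] ang -171.0
wood 1428 [280. 309.] med [ 536.  -194.6    8.3] z [ 5. 32.] ends [ 583. -252.] [ 501. -111.] ang 100.5
amber/yellow 56 [264. 178.] med [542.1 213.2  32.4] z [21. 37.] ends [539. 177.] [545. 240.] ang 83.9
```

View pics/wrist0.png

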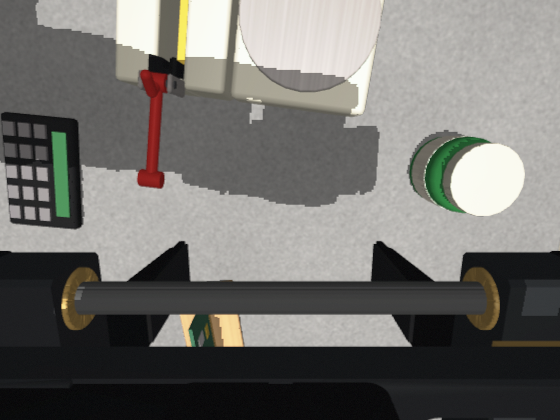

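The wrist view shows the right lever, with its knob at (150,180), the bay and the calculator. Next I go above the board and look from close by.

Call:
send_rows:
  series: "-0.76 -0.345 0 0 0 0;-0.76 -0.345 0 0 0 0;-0.76 -0.345 0 0 0 0;-0.76 -0.345 0 0 0 0;0 0 0 0 0 -0.73"

```text
t: 0.78
eef_pos: [541.0, -185.0, 292.1]
tcp_rot: [-3.141, 0.0, 1.697]
ft_force: [-0.1, -0.0, -0.2]
opening: 1.0
grip_force: 0.0
```

Call:
send_rows:
  series: "0 0 0 0 0 0;0 0 0 0 0 0"

```text
t: 1.02
eef_pos: [542.3, -181.9, 292.1]
tcp_rot: [-3.142, -0.0, 1.696]
ft_force: [-0.1, -0.8, 1.2]
opening: 1.002
grip_force: 0.0
```

```bash
cat >> h.py <<'E'
from scipy.spatial.transform import Rotation as Ro
def pose():
    s=env.state(); return s['eef_pos'],Ro.from_euler('xyz',s['tcp_rot']).as_matrix()
def rel(X):  # world point in tool frame
    p,R=pose(); return R.T@(np.array(X)-p)
E
python3 - <<'E'
from h import *
d=cam('wrist'); save(d,'w1.png'); P=cloud(d); p,R=pose(); print(p,env.state()['tcp_rot'],env.state()['ft_force'])
c=cv2.cvtColor(d['color'],cv2.COLOR_RGB2HSV).astype(int)
z=P[...,2]
m=(c[...,1]<60)&(c[...,2]>130)&(z>98)&(z<116)&(np.hypot(P[...,0]-542,P[...,1]+182)<45)
r=cv2.minAreaRect(P[m][:,:2].astype(np.float32)); print(m.sum(),r,np.median(P[m],0))
print('img',np.argwhere(m).mean(0))
E
```

```text
[ 542.40470827 -181.83411219  292.16476209] [-3.14154535e+00 -9.90337566e-05  1.69692206e+00] [ 0.01219898  0.05590771 -0.47879461]
663 ((542.5091552734375, -181.12387084960938), (10.63107681274414, 42.429443359375), 6.960244655609131) [ 542.14096823 -180.02985469  107.87810752]
img [214.29562594 281.13273002]
```

View pics/w1.png

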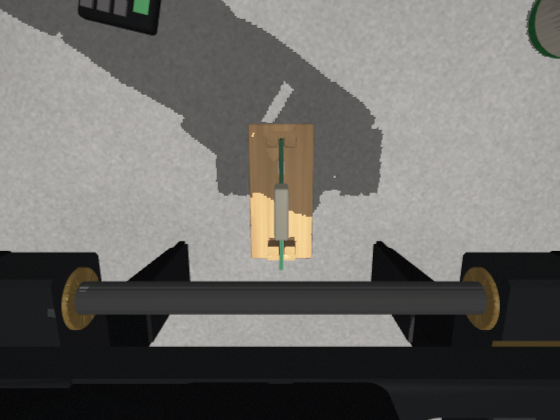

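The handle is at (281,213), square between the fingers. I descend and grip.

Call:
send_rows:
  series: "0 0 0.6 0 0 0;0 0 0.6 0 0 0;0 0 0.6 0 0 0;0 0 0.5 0 0 0;0 0 0 0 0 0"

```text
t: 1.7
eef_pos: [541.8, -181.6, 152.6]
tcp_rot: [-3.138, -0.002, 1.698]
ft_force: [0.3, -0.2, 0.5]
opening: 0.998
grip_force: 0.0
```

Call:
send_rows:
  series: "0 0 0 0 0 0;0 0 0 0 0 0;0 0 0 0 0 0;0 0 0 0 0 0;0 0 0 0 0 0"
  fingers: 0

```text
t: 2.33
eef_pos: [542.2, -182.4, 154.4]
tcp_rot: [3.141, 0.0, 1.698]
ft_force: [0.5, -0.4, -0.7]
opening: 0.531
grip_force: 0.0
```

Call:
send_rows:
  series: "0 0 0 0 0 0;0 0 0 0 0 0;0 0 0 0 0 0;0 0 0 0 0 0;0 0 0 0 0 0"

```text
t: 2.95
eef_pos: [542.3, -182.4, 154.2]
tcp_rot: [3.141, 0.0, 1.698]
ft_force: [0.1, -0.8, -0.3]
opening: 0.126
grip_force: 30.0
```

Call:
send_rows:
  series: "0 0 0 0 0 0;0 0 0 0 0 0"

```text
t: 3.2
eef_pos: [542.3, -182.4, 154.2]
tcp_rot: [3.141, 0.0, 1.698]
ft_force: [0.7, 0.3, 0.3]
opening: 0.124
grip_force: 30.0
```

Call:
send_rows:
  series: "0 0 -0.3 0 0 0;0 0 -0.6 0 0 0;0 0 -0.8 0 0 0;0 0 -0.8 0 0 0;0 0 -0.5 0 0 0"

```text
t: 3.82
eef_pos: [542.2, -182.3, 336.6]
tcp_rot: [3.14, 0.001, 1.698]
ft_force: [0.2, -0.0, -1.6]
opening: 0.125
grip_force: 30.0
```

Call:
send_rows:
  series: "0.8 0.04 0 0 0 0;0.8 0.04 0 0 0 0;0.8 0.04 0 0 0 0;0.8 0.04 0 0 0 0;0.8 0.04 0 0 0 0"

```text
t: 4.45
eef_pos: [523.2, 58.7, 334.2]
tcp_rot: [-3.141, 0.0, 1.698]
ft_force: [0.2, 0.4, 0.1]
opening: 0.123
grip_force: 30.0
```

Call:
send_rows:
  series: "0 0 0 0 0 0.73;0 0 0 0 0 0.73;0 0 0 0 0 0;0 0 0 0 0 0"

```text
t: 4.95
eef_pos: [523.5, 57.1, 334.2]
tcp_rot: [-3.142, 0.0, 1.446]
ft_force: [-0.3, -0.4, -2.0]
opening: 0.124
grip_force: 30.0
```

```bash
python3 - <<'E'
from h import *
s=env.state(); print(s['eef_pos'],s['tcp_rot'],s['ft_force'])
d=cam('wrist'); save(d,'w2.png'); np.savez('w2.npz',**d)
E
```

```text
[523.54372703  57.08513122 334.20458952] [-3.14150308e+00  2.72524268e-05  1.44591074e+00] [-0.32759812 -0.39349827 -2.02165662]
```

View pics/w2.png

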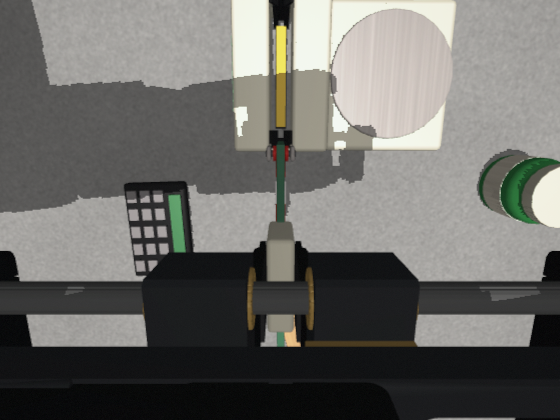

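The bay lies straight ahead in this view: yellow connector along column 281, guides at (281,138) and (281,12), and the board at column 281.

```bash
python3 - <<'E'
from h import *
d=dict(np.load('w2.npz')); P=cloud(d); p,R=pose(); T=(P-p)@R; z=P[...,2]
c=cv2.cvtColor(d['color'],cv2.COLOR_RGB2HSV).astype(int); H,S,V=c[...,0],c[...,1],c[...,2]
w=(z>66)&(z<74)&(S<70)&(V>60)
for r in range(5,150,20):
    t=np.where(w[r,200:335])[0]+200
    if len(t)<5: continue
    j=np.where(np.diff(t)>10)[0]
    e=[t[0],*sum([[t[k],t[k+1]] for k in j],[]),t[-1]]
    print(r,e,'tx',T[r,t[0],0].round(1),'ty',T[r,e,1].round(1))
b=(V<50)&(z>74)&(z<96)
k,l,st,ce=cv2.connectedComponentsWithStats(b.astype(np.uint8))
for i in range(1,k):
    if st[i,4]>15: 
        Q=T[l==i]; print('black',st[i],ce[i].round(1),np.percentile(Q,[2,50,98],axis=0).round(1).tolist(),'z',np.percentile(P[l==i][:,2],[5,95]).round())
y=(H>20)&(H<35)&(S>120)&(z<60)&(z>10)
for a,bb in((30,60),(90,120)):
    q=T[a:bb][y[a:bb]]; print('yel',np.median(q,0).round(1),q[:,1].min().round(1),q[:,1].max().round(1),p[2]-np.median(q,0)[2])
q=T[y]; print(q[:,0].min(),q[:,0].max())
h=(S<60)&(V>90)&(np.abs(z-(p[2]-44))<6)&(np.abs(T[...,0])<40)&(abs(T[...,1])<15)
q=T[h]; print('handle',h.sum(),np.percentile(q,[2,50,98],axis=0).round(1).tolist())
g=(H>50)&(H<95)&(S>60)&(np.abs(T[...,0])<75)&(abs(T[...,1])<15)&(z>180)
q=T[g]; print('plate',g.sum(),np.percentile(q,[2,50,98],axis=0).round(1).tolist())
print('red',[np.percentile(T[((H<6)|(H>174))&(S>150)&(z>60)],[2,50,98],axis=0).round(1).tolist()])
E
```

```text
5 [np.int64(231), np.int64(268), np.int64(293), np.int64(331)] tx 181.1 ty [-46.7 -12.4  10.7  45.7]
25 [np.int64(232), np.int64(268), np.int64(294), np.int64(331)] tx 164.2 ty [-46.3 -12.6  11.7  46.4]
45 [np.int64(232), np.int64(268), np.int64(293), np.int64(330)] tx 147.3 ty [-47.  -12.7  11.   46.1]
65 [np.int64(233), np.int64(269), np.int64(293), np.int64(329)] tx 129.5 ty [-46.5 -12.   11.1  45.7]
85 [np.int64(233), np.int64(269), np.int64(293), np.int64(328)] tx 111.6 ty [-47.3 -12.1  11.3  45.2]
105 [np.int64(234), np.int64(269), np.int64(293), np.int64(328)] tx 92.8 ty [-46.6 -12.3  11.5  46. ]
125 [np.int64(235), np.int64(269), np.int64(292), np.int64(327)] tx 73.7 ty [-46.1 -12.4  10.6  45.5]
145 [np.int64(235), np.int64(268), np.int64(293), np.int64(326)] tx 54.2 ty [-46.9 -13.4  11.7  44.9]
black [269   0  10   9  64] [274.3   3.2] [[176.4, -10.7, 243.6], [177.2, -6.3, 250.3], [180.6, -3.2, 259.5]] z [75. 90.]
black [285   0   8   9  56] [287.8   3.4] [[176.3, 3.1, 243.5], [177.0, 5.6, 250.8], [180.0, 9.0, 260.0]] z [75. 90.]
black [270 131  22  17 242] [280.4 137.9] [[54.0, -10.8, 243.1], [61.4, -1.9, 246.5], [67.9, 9.0, 253.8]] z [81. 91.]
yel [155.7  -0.9 300.3] -5.7 3.8 33.8521729886603
yel [ 9.630e+01 -3.000e-01  3.003e+02] -5.9 4.1 33.87393467275075
73.34483394133439 176.99334737256015
handle 1583 [[-19.2, -6.7, 45.2], [11.0, -1.2, 46.5], [23.0, 4.3, 48.5]]
plate 1298 [[-45.0, -14.1, -92.4], [27.3, -1.1, 74.9], [66.8, 13.4, 81.4]]
red [[[41.8, -7.8, 211.9], [49.3, 3.0, 230.3], [55.0, 6.0, 244.7]]]
```

Call:
send_rows:
  series: "0.4 0 0 0 0 0;0.6 0 0 0 0 0;0.6 0 0 0 0 0;0.42 0 0 0 0 0;0 0 0 0 0 0"

```text
t: 5.62
eef_pos: [539.0, 178.5, 334.0]
tcp_rot: [-3.141, 0.0, 1.447]
ft_force: [-0.4, -0.6, -1.9]
opening: 0.124
grip_force: 30.0
```

Call:
send_rows:
  series: "0 0 0.3 0 0 0;0 0 0.5 0 0 0;0 0 0.4 0 0 0;0 0 0.25 0 0 0;0 0 0 0 0 0"

```text
t: 6.25
eef_pos: [538.9, 176.9, 246.7]
tcp_rot: [-3.14, 0.001, 1.443]
ft_force: [0.7, -0.2, -0.7]
opening: 0.128
grip_force: 30.0
```

```bash
python3 - <<'E'
from h import *
s=env.state(); print(s['eef_pos'],s['tcp_rot'],s['ft_force'])
d=cam('scene'); e=cam('side'); w=cam('wrist')
a=cv2.resize(d['color'][170:270,250:400],None,fx=3,fy=3,interpolation=2); b=cv2.resize(e['color'][110:230,220:340],(300,300),interpolation=2)
W=cv2.resize(w['color'],(400,300)); 
o=np.zeros((600,750,3),np.uint8); o[:300,:450]=a; o[:300,450:]=b; o[300:,:400]=W
cv2.imwrite('pics/m3.png',o[:,:,::-1])
# board foot from scene/side clouds, balance frame guess
p,R=pose()
for n,q in(('scene',d),('side',e),('wrist',w)):
    P=cloud(q); T=(P-p)@R; c=cv2.cvtColor(q['color'],cv2.COLOR_RGB2HSV).astype(int)
    g=(c[...,0]>50)&(c[...,0]<95)&(c[...,1]>60)&(abs(T[...,0])<80)&(abs(T[...,1])<12)&(P[...,2]>92)&(P[...,2]<172)
    Q=T[g]
    if len(Q)>10: print(n,'plate',g.sum(),np.percentile(Q,[1,50,99],axis=0).round(1).tolist())
    r=((c[...,0]<6)|(c[...,0]>174))&(c[...,1]>150)&(abs(T[...,0])<180)&(abs(T[...,1])<25)&(P[...,2]>60)
    for s in(-1,1):
        Q=T[r&(T[...,0]*s>0)]; 
        if len(Q)>5: print(n,'red',s,np.percentile(Q,[1,50,99],axis=0).round(1).tolist())
    k=(c[...,2]<50)&(P[...,2]>76)&(P[...,2]<92)&(abs(T[...,0])<80)&(abs(T[...,1])<20)
    for s in(-1,1):
        Q=T[k&(T[...,0]*s>0)]; 
        if len(Q)>5: print(n,'blk',s,np.percentile(Q,[1,50,99],axis=0).round(1).tolist())
E
```

```text
[538.94582652 176.87654262 246.66586162] [-3.14027261e+00  5.48496048e-04  1.44325673e+00] [ 0.72527227 -0.23305924 -0.69654805]
scene plate 374 [[-55.2, -3.1, 78.0], [10.0, -0.7, 116.0], [56.6, 1.9, 140.9]]
scene red -1 [[-152.1, -8.5, 119.3], [-105.7, -0.2, 142.3], [-68.4, 6.8, 157.1]]
scene red 1 [[17.2, -7.7, -67.6], [107.6, 0.4, 133.5], [152.6, 13.7, 147.0]]
scene blk -1 [[-70.1, -10.1, 156.9], [-61.5, -1.9, 163.6], [-54.4, 7.6, 171.8]]
scene blk 1 [[55.3, -10.5, 157.1], [61.1, 2.5, 163.6], [67.9, 9.6, 171.3]]
side plate 38 [[-60.2, -3.1, 76.3], [-44.3, -0.2, 93.7], [-0.6, 0.9, 131.3]]
side red -1 [[-156.5, -13.6, -99.5], [-95.1, -1.5, 141.5], [-16.4, 11.4, 178.8]]
side blk 1 [[50.9, -1.0, 156.7], [60.5, 4.3, 159.8], [69.6, 9.2, 170.8]]
wrist plate 446 [[-47.5, -2.7, 76.2], [39.5, -1.2, 76.8], [61.0, 0.6, 118.3]]
wrist red -1 [[-94.8, -6.0, 123.3], [-87.7, -4.9, 145.1], [-70.0, -4.1, 149.3]]
wrist red 1 [[67.9, -7.8, 122.9], [104.7, -1.3, 135.4], [139.8, 4.6, 147.6]]
wrist blk 1 [[55.7, -11.9, 156.9], [63.2, -2.7, 160.8], [70.9, 8.6, 168.6]]
```

View pics/m3.png

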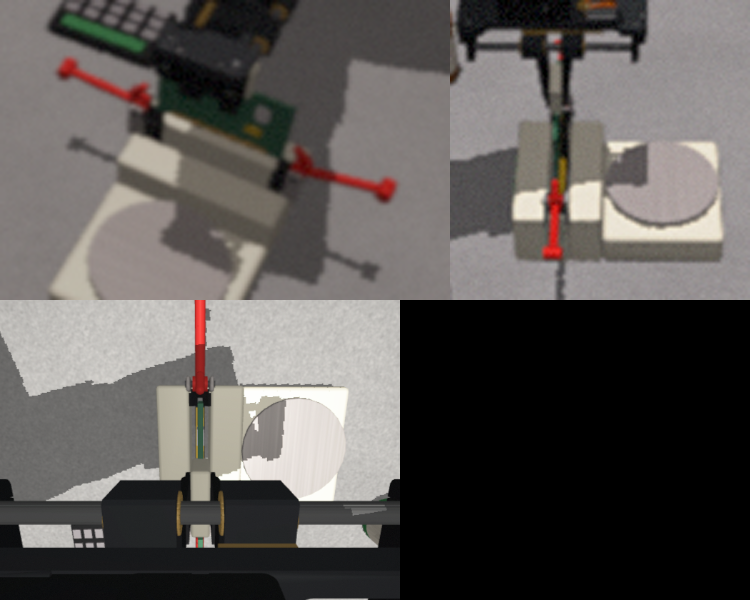

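The composite shows the board over the bay between both guides. I shift 1 mm and lower slowly.

Call:
send_rows:
  series: "-0.015 0 0.1 0 0 0;0 0 0.1 0 0 0;0 0 0.1 0 0 0;0 0 0.1 0 0 0;0 0 0.0 0 0 0"

```text
t: 7.02
eef_pos: [538.8, 176.5, 222.7]
tcp_rot: [-3.141, 0.0, 1.443]
ft_force: [0.6, -0.5, -1.2]
opening: 0.124
grip_force: 30.0
```

```bash
python3 -c "
from cell import env;s=env.state();print(s['eef_pos'],s['tcp_rot'],s['ft_force'],s['moment'])"
```

```text
[538.77549859 176.51609602 222.68605683] [-3.14077832e+00  3.08747607e-04  1.44343161e+00] [ 0.62143763 -0.53518355 -1.22525712] [ 0.01786636  0.00585671 -0.00409491]
```

Call:
send_rows:
  series: "0 0 0.1 0 0 0;0 0 0.1 0 0 0;0 0 0.1 0 0 0;0 0 0.1 0 0 0;0 0 0.0 0 0 0"

```text
t: 7.65
eef_pos: [538.8, 176.5, 198.7]
tcp_rot: [-3.141, 0.0, 1.443]
ft_force: [0.4, 0.8, -1.5]
opening: 0.125
grip_force: 30.0
```

Call:
send_rows:
  series: "0 0 0.05 0 0 0;0 0 0.05 0 0 0;0 0 0.03 0 0 0;0 0 0.0 0 0 0;0 0 0 0 0 0"

```text
t: 8.28
eef_pos: [538.9, 176.5, 191.5]
tcp_rot: [3.141, -0.0, 1.443]
ft_force: [0.8, -0.4, -0.3]
opening: 0.128
grip_force: 30.0
```

Call:
send_rows:
  series: "0 0 0.03 0 0 0;0 0 0.03 0 0 0;0 0 0.02 0 0 0;0 0 0.0 0 0 0;0 0 0 0 0 0"

```text
t: 8.9
eef_pos: [538.9, 176.5, 186.7]
tcp_rot: [3.141, -0.0, 1.443]
ft_force: [-0.1, -0.1, -0.2]
opening: 0.126
grip_force: 30.0
```

Call:
send_rows:
  series: "0 0 0.02 0 0 0;0 0 0 0 0 0;0 0 0 0 0 0"

```text
t: 9.28
eef_pos: [538.9, 176.5, 185.4]
tcp_rot: [3.142, -0.0, 1.443]
ft_force: [-0.2, -0.3, -1.6]
opening: 0.12
grip_force: 30.0
```

Call:
send_rows:
  series: "0 0 0.02 0 0 0;0 0 0 0 0 0;0 0 0 0 0 0"

```text
t: 9.65
eef_pos: [538.9, 176.5, 184.2]
tcp_rot: [3.142, 0.0, 1.443]
ft_force: [-0.3, -0.2, -1.3]
opening: 0.122
grip_force: 30.0
```

Call:
send_rows:
  series: "0 0 0.02 0 0 0;0 0 0 0 0 0;0 0 0 0 0 0"

```text
t: 10.02
eef_pos: [538.9, 176.5, 183.0]
tcp_rot: [3.142, 0.0, 1.443]
ft_force: [0.2, 0.4, -1.6]
opening: 0.123
grip_force: 30.0
```

Call:
send_rows:
  series: "0 0 0.02 0 0 0;0 0 0 0 0 0;0 0 0 0 0 0"

```text
t: 10.4
eef_pos: [538.9, 176.5, 181.8]
tcp_rot: [3.142, -0.0, 1.443]
ft_force: [-0.3, -0.1, -1.5]
opening: 0.124
grip_force: 30.0
```

Call:
send_rows:
  series: "0 0 0.015 0 0 0;0 0 0 0 0 0;0 0 0 0 0 0"

```text
t: 10.78
eef_pos: [538.9, 176.5, 180.9]
tcp_rot: [3.142, 0.0, 1.443]
ft_force: [-0.7, 0.2, -1.1]
opening: 0.125
grip_force: 30.0
```

Call:
send_rows:
  series: "0 0 0.015 0 0 0;0 0 0 0 0 0;0 0 0 0 0 0"

```text
t: 11.15
eef_pos: [538.9, 176.5, 180.0]
tcp_rot: [3.141, -0.0, 1.443]
ft_force: [-0.5, 0.4, 0.4]
opening: 0.122
grip_force: 30.0
```

Call:
send_rows:
  series: "0 0 0.015 0 0 0;0 0 0 0 0 0;0 0 0 0 0 0"

```text
t: 11.52
eef_pos: [539.0, 176.5, 179.3]
tcp_rot: [3.141, -0.0, 1.443]
ft_force: [-0.2, -0.3, 0.9]
opening: 0.128
grip_force: 30.0
```

Call:
send_rows:
  series: "0 0 0.01 0 0 0;0 0 0 0 0 0;0 0 0 0 0 0"

```text
t: 11.9
eef_pos: [539.0, 176.5, 178.7]
tcp_rot: [3.141, -0.0, 1.443]
ft_force: [-0.5, -1.3, 4.6]
opening: 0.127
grip_force: 30.0
```

Call:
send_rows:
  series: "0 0 0.01 0 0 0;0 0 0 0 0 0;0 0 0 0 0 0"

```text
t: 12.28
eef_pos: [539.0, 176.5, 178.2]
tcp_rot: [3.141, -0.0, 1.443]
ft_force: [-1.2, 0.7, 6.9]
opening: 0.125
grip_force: 30.0
```

Call:
send_rows:
  series: "0 0 0 0 0 0;0 0 0 0 0 0"

```text
t: 12.52
eef_pos: [539.0, 176.5, 178.2]
tcp_rot: [3.141, -0.0, 1.443]
ft_force: [-0.8, -0.2, 6.3]
opening: 0.126
grip_force: 30.0
```

Call:
send_rows:
  series: "0 0 -0.01 0 0 0;0 0 0 0 0 0;0 0 0 0 0 0"

```text
t: 12.9
eef_pos: [539.0, 176.5, 178.6]
tcp_rot: [3.141, -0.0, 1.443]
ft_force: [-1.0, 0.0, 4.3]
opening: 0.123
grip_force: 30.0
```

Call:
send_rows:
  series: "0 0 -0.007 0 0 0;0 0 0 0 0 0;0 0 0 0 0 0"

```text
t: 13.28
eef_pos: [538.9, 176.5, 178.9]
tcp_rot: [3.142, 0.0, 1.443]
ft_force: [-0.1, 0.8, 3.0]
opening: 0.126
grip_force: 30.0
```

Call:
send_rows:
  series: "0 0 -0.01 0 0 0;0 0 0 0 0 0;0 0 0 0 0 0"

```text
t: 13.65
eef_pos: [538.9, 176.5, 179.5]
tcp_rot: [3.142, 0.0, 1.443]
ft_force: [-0.4, 0.2, 1.5]
opening: 0.123
grip_force: 30.0
```

Call:
send_rows:
  series: "0 0 0 0 0 0;0 0 0 0 0 0;0 0 0 0 0 0;0 0 0 0 0 0"
  fingers: 0.4

```text
t: 14.15
eef_pos: [538.9, 176.5, 179.5]
tcp_rot: [3.142, 0.0, 1.443]
ft_force: [-0.9, -0.4, 0.0]
opening: 0.394
grip_force: 0.0
```

Call:
send_rows:
  series: "0 0 -0.2 0 0 0;0 0 -0.5 0 0 0;0 0 -0.5 0 0 0;0 0 -0.5 0 0 0;0 0 0 0 0 0"

```text
t: 14.78
eef_pos: [539.4, 176.6, 284.3]
tcp_rot: [3.137, -0.002, 1.443]
ft_force: [0.1, -0.9, -0.3]
opening: 0.4
grip_force: 0.0
```

```bash
python3 - <<'E'
from h import *
s=env.state(); print(s['eef_pos'],s['tcp_rot'],s['ft_force'])
d=cam('wrist'); save(d,'w4.png'); e=cam('scene'); p,R=pose()
for n,q in(('scene',e),('wrist',d)):
    P=cloud(q); T=(P-p)@R; T[...,2]=P[...,2]; c=cv2.cvtColor(q['color'],cv2.COLOR_RGB2HSV).astype(int)
    r=((c[...,0]<6)|(c[...,0]>174))&(c[...,1]>150)&(abs(T[...,0])<180)&(abs(T[...,1])<25)&(P[...,2]>60)&(P[...,2]<150)
    for s in(-1,1):
        Q=T[r&(T[...,0]*s>130)]; 
        if len(Q)>5: print(n,'knob',s,len(Q),np.percentile(Q,[1,50,99],axis=0).round(1).tolist())
    h=(c[...,1]<60)&(c[...,2]>90)&(P[...,2]>115)&(P[...,2]<150)&(abs(T[...,0])<40)&(abs(T[...,1])<15)
    if h.sum()>5: print(n,'handle',h.sum(),np.percentile(T[h],[1,50,99],axis=0).round(1).tolist())
E
```

```text
[539.36972681 176.6461673  284.34841236] [ 3.13709141e+00 -1.51104636e-03  1.44339673e+00] [ 0.08681059 -0.91744833 -0.33587152]
scene knob -1 29 [[-151.5, -8.7, 103.7], [-144.1, 1.4, 108.6], [-131.8, 7.8, 112.4]]
scene knob 1 44 [[130.6, -6.8, 113.4], [146.2, 1.2, 121.1], [153.5, 8.8, 125.7]]
scene handle 82 [[-22.1, -6.7, 117.0], [-2.0, 1.2, 133.9], [21.4, 5.8, 137.5]]
wrist knob 1 706 [[130.4, -9.1, 113.7], [144.3, -0.5, 120.2], [151.3, 7.4, 124.2]]
wrist handle 1031 [[-19.4, -6.6, 118.4], [3.5, -0.7, 133.3], [23.2, 5.2, 134.8]]
```

View pics/w4.png

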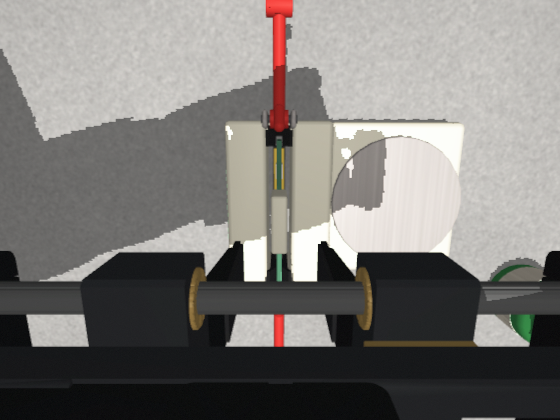

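The board stands in both guides with the handle free; the left knob is at (279,8) and the lever is a little raised. Next is the left knob.

Call:
send_rows:
  series: "0.5 0 0 0 0 0;0.7 0 0 0 0 0;0.7 0 0 0 0 0;0.53 0 0 0 0 0;0 0 0 0 0 0"

```text
t: 15.5
eef_pos: [557.0, 322.7, 279.9]
tcp_rot: [-3.14, 0.001, 1.446]
ft_force: [0.7, -0.8, -0.7]
opening: 0.396
grip_force: 0.0
```

Call:
send_rows:
  series: "0 0 0.5 0 0 0;0 0 0.6 0 0 0;0 0 0.5 0 0 0;0 0 0.2 0 0 0;0 0 0 0 0 0"

```text
t: 16.12
eef_pos: [557.4, 320.6, 173.1]
tcp_rot: [-3.141, 0.001, 1.443]
ft_force: [0.5, 0.2, 0.2]
opening: 0.402
grip_force: 0.0
```

Call:
send_rows:
  series: "0 0 0 0 0 0;0 0 0 0 0 0;0 0 0 0 0 0;0 0 0 0 0 0"
  fingers: 0.1

```text
t: 16.62
eef_pos: [557.6, 321.3, 174.3]
tcp_rot: [3.14, -0.001, 1.443]
ft_force: [0.1, -0.6, 4.2]
opening: 0.187
grip_force: 30.0
```

Call:
send_rows:
  series: "-0.117 0 -0.298 0 0 0;-0.18 0 -0.248 0 0 0;-0.185 0 -0.163 0 0 0;-0.213 0 -0.122 0 0 0;0 0 0 0 0 0"

```text
t: 17.25
eef_pos: [552.2, 279.2, 224.7]
tcp_rot: [3.14, -0.001, 1.443]
ft_force: [-1.1, 0.1, 7.1]
opening: 0.185
grip_force: 30.0
```

```bash
cat >> h.py <<'E'
C=np.array([538.9,176.5]); U=np.array([np.cos(1.443),np.sin(1.443)])
def lev():
    s=env.state(); p=s['eef_pos']; k=(p[:2]-C)@U; r=abs(k)-75; z=p[2]-59-98
    return 'along %.1f r %.1f ang %.3f value %.3f'%(k,np.hypot(r,z),np.arctan2(z,r),np.arctan2(z,r)+.03),s['ft_force'].round(1),s['opening'],p.round(1)
E
python3 -c "
from h import *
print(lev())"
```

```text
('along 103.6 r 73.4 ang 1.171 value 1.201', array([-1.1,  0.1,  7.1]), 0.1846302879324303, array([552.2, 279.2, 224.7]))
```

Call:
send_rows:
  series: "0 0 0 0 0 0;0 0 0 0 0 0;0 0 0 0 0 0;0 0 -0.3 0 0 0;0 0 -0.37 0 0 0"
  fingers: 0.4

```text
t: 17.88
eef_pos: [552.0, 279.8, 263.5]
tcp_rot: [-3.14, 0.001, 1.444]
ft_force: [-0.2, 0.1, 0.4]
opening: 0.4
grip_force: 0.0
```

Call:
send_rows:
  series: "-0.84 0 0 0 0 0;-0.84 0 0 0 0 0;-0.84 0 0 0 0 0;-0.84 0 0 0 0 0;-0.84 0 0 0 0 0"

```text
t: 18.5
eef_pos: [519.7, 28.4, 263.6]
tcp_rot: [3.142, 0.0, 1.444]
ft_force: [0.9, -0.0, -0.5]
opening: 0.403
grip_force: 0.0
```

Call:
send_rows:
  series: "0 0 0 0 0 0;0 0 0.4 0 0 0;0 0 0.6 0 0 0;0 0 0.5 0 0 0;0 0 0.17 0 0 0"

```text
t: 19.12
eef_pos: [519.8, 30.6, 162.0]
tcp_rot: [-3.139, 0.0, 1.444]
ft_force: [0.8, -0.0, 0.5]
opening: 0.4
grip_force: 0.0
```

Call:
send_rows:
  series: "0 0 0 0 0 0;0 0 0 0 0 0;0 0 0 0 0 0;0 0 0 0 0 0;0 0 0 0 0 0"
  fingers: 0.1

```text
t: 19.75
eef_pos: [520.0, 29.9, 163.9]
tcp_rot: [3.141, -0.0, 1.443]
ft_force: [-3.5, 2.6, 5.0]
opening: 0.185
grip_force: 30.0
```

```bash
python3 -c "
from h import *
print(lev())"
```

```text
('along -147.8 r 73.1 ang 0.094 value 0.124', array([-3.5,  2.6,  5. ]), 0.18453885306923418, array([520. ,  29.9, 163.9]))
```

Call:
send_rows:
  series: "0.077 0 -0.365 0 0 0;0.178 0 -0.295 0 0 0;0.242 0 -0.228 0 0 0;0.27 0 -0.147 0 0 0;0 0 0 0 0 0"

```text
t: 20.38
eef_pos: [526.0, 75.8, 226.7]
tcp_rot: [3.14, 0.0, 1.444]
ft_force: [-5.5, -1.9, 12.2]
opening: 0.177
grip_force: 30.0
```

```bash
python3 -c "
from h import *
print(lev())"
```

```text
('along -101.5 r 74.6 ang 1.208 value 1.238', array([-5.5, -1.9, 12.2]), 0.1774405852250102, array([526. ,  75.8, 226.7]))
```

Call:
send_rows:
  series: "0.08 0 -0.045 0 0 0;0.08 0 -0.03 0 0 0;0 0 0 0 0 0"

```text
t: 20.75
eef_pos: [527.1, 84.5, 230.7]
tcp_rot: [3.141, 0.001, 1.444]
ft_force: [-4.2, -6.1, 9.2]
opening: 0.172
grip_force: 30.0
```

```bash
python3 -c "
from h import *
print(lev())"
```

```text
('along -92.8 r 75.9 ang 1.334 value 1.364', array([-4.2, -6.1,  9.2]), 0.17236685176362102, array([527.1,  84.5, 230.7]))
```

Call:
send_rows:
  series: "0 0 0 0 0 0;0 0 0 0 0 0;0 0 0 0 0 0;0 0 -0.3 0 0 0;0 0 -0.35 0 0 0"
  fingers: 0.4

```text
t: 21.38
eef_pos: [527.2, 85.0, 269.2]
tcp_rot: [-3.141, 0.0, 1.443]
ft_force: [0.5, 0.5, -0.3]
opening: 0.398
grip_force: 0.0
```

Call:
send_rows:
  series: "0.655 0 0 0 0 0;0.655 0 0 0 0 0;0.655 0 0 0 0 0;0.655 0 0 0 0 0;0.655 0 0 0 0 0"

```text
t: 22.0
eef_pos: [552.3, 281.3, 268.9]
tcp_rot: [3.141, -0.0, 1.443]
ft_force: [0.3, -0.7, -0.3]
opening: 0.403
grip_force: 0.0
```

```bash
cat > look.py <<'E'
from h import *
p,R=pose(); print(lev())
for n in('scene','side','wrist'):
    q=cam(n); P=cloud(q); c=cv2.cvtColor(q['color'],cv2.COLOR_RGB2HSV).astype(int)
    a=(P[...,:2]-C)@U; b=(P[...,:2]-C)@np.array([U[1],-U[0]]); z=P[...,2]
    r=((c[...,0]<6)|(c[...,0]>174))&(c[...,1]>150)&(abs(b)<20)&(z>60)&(z<190)&(q['z_map']>0)
    for s in(-1,1):
        m=r&(a*s>50)&(a*s<170); 
        if m.sum()<8: continue
        k=m&(np.hypot(abs(a)-75,z-98)>66)
        if k.sum()>4: print(n,s,k.sum(),'knob along %.1f b %.1f z %.1f ang %.3f'%(np.median(a[k]),np.median(b[k]),np.median(z[k]),np.arctan2(np.median(z[k])-98,np.median(abs(a[k]))-75)))
    h=(c[...,1]<60)&(c[...,2]>70)&(z>112)&(z<145)&(abs(a)<30)&(abs(b)<15)
    if h.sum()>5:
        for s in (-1,1):
            hh=h&(a*s>8)
            if hh.sum()>5: print(n,'handle side',s,'top z',np.percentile(z[hh],90).round(1))
E
python3 look.py
```

```text
('along 105.6 r 116.0 ang 1.304 value 1.334', array([ 0.3, -0.7, -0.3]), 0.4026251013118052, array([552.3, 281.3, 268.9]))
scene -1 40 knob along -105.8 b 1.1 z 171.4 ang 1.173
scene 1 26 knob along 115.7 b 5.9 z 167.4 ang 1.041
scene handle side -1 top z 135.7
scene handle side 1 top z 135.5
side -1 35 knob along -110.0 b 0.2 z 169.3 ang 1.114
side 1 24 knob along 110.7 b -0.2 z 165.8 ang 1.086
side handle side -1 top z 135.0
side handle side 1 top z 135.7
wrist 1 680 knob along 118.6 b -1.0 z 167.5 ang 1.010
wrist handle side 1 top z 133.1
```

Call:
send_rows:
  series: "0.15 0 0.3 0 0 0;0 0 0.4 0 0 0;0 0 0.15 0 0 0;0 0 0 0 0 0"

```text
t: 22.65
eef_pos: [553.3, 288.3, 217.3]
tcp_rot: [-3.14, 0.001, 1.443]
ft_force: [0.1, 0.1, 0.8]
opening: 0.398
grip_force: 0.0
```

Call:
send_rows:
  series: "0 0 0 0 0 0;0 0 0 0 0 0;0 0 0 0 0 0;0 0 0 0 0 0"
  fingers: 0.1

```text
t: 23.15
eef_pos: [553.5, 288.9, 218.6]
tcp_rot: [3.141, -0.0, 1.443]
ft_force: [-0.1, -1.5, 3.8]
opening: 0.187
grip_force: 30.0
```

```bash
python3 -c "
from h import *
print(lev())"
```

```text
('along 113.3 r 72.6 ang 1.015 value 1.045', array([-0.1, -1.5,  3.8]), 0.18700920748997513, array([553.5, 288.9, 218.6]))
```

Call:
send_rows:
  series: "-0.1 0 -0.055 0 0 0;-0.1 0 -0.045 0 0 0;-0.1 0 -0.035 0 0 0;-0.06 0 -0.015 0 0 0;0 0 0 0 0 0"

```text
t: 23.78
eef_pos: [550.7, 267.9, 227.2]
tcp_rot: [3.141, -0.002, 1.443]
ft_force: [0.8, 4.6, 0.2]
opening: 0.182
grip_force: 30.0
```

```bash
python3 -c "
from h import *
print(lev())"
```

```text
('along 92.2 r 72.3 ang 1.331 value 1.361', array([0.8, 4.6, 0.2]), 0.18218969806034196, array([550.7, 267.9, 227.2]))
```

Call:
send_rows:
  series: "-0.08 0 -0.02 0 0 0;-0.08 0 -0.01 0 0 0;0 0 0 0 0 0"

```text
t: 24.15
eef_pos: [549.6, 259.2, 229.1]
tcp_rot: [3.14, -0.003, 1.443]
ft_force: [1.4, 11.1, -0.7]
opening: 0.183
grip_force: 30.0
```

Call:
send_rows:
  series: "0 0 0 0 0 0;0 0 0 0 0 0;0 0 0 0 0 0;0 0 -0.3 0 0 0;0 0 -0.35 0 0 0"
  fingers: 0.4

```text
t: 24.78
eef_pos: [549.3, 257.7, 268.0]
tcp_rot: [-3.141, 0.001, 1.443]
ft_force: [-0.5, -0.4, 0.2]
opening: 0.401
grip_force: 0.0
```

```bash
python3 look.py
```

```text
('along 81.8 r 111.2 ang 1.509 value 1.539', array([-0.5, -0.4,  0.2]), 0.4006968254499404, array([549.3, 257.7, 268. ]))
scene -1 41 knob along -106.1 b 1.7 z 170.2 ang 1.165
scene 1 16 knob along 94.3 b 6.7 z 172.6 ang 1.317
scene handle side -1 top z 132.7
scene handle side 1 top z 131.7
side -1 35 knob along -110.2 b 0.2 z 169.9 ang 1.115
side 1 21 knob along 90.0 b -1.6 z 175.6 ang 1.381
side handle side -1 top z 133.3
side handle side 1 top z 135.2
wrist 1 738 knob along 97.5 b -1.0 z 176.5 ang 1.292
wrist handle side 1 top z 131.8
```

Call:
send_rows:
  series: "-0.628 0 0 0 0 0;-0.628 0 0 0 0 0;-0.628 0 0 0 0 0;-0.628 0 0 0 0 0;-0.628 0 0 0 0 0"

```text
t: 25.55
eef_pos: [524.8, 69.8, 266.8]
tcp_rot: [-3.14, 0.0, 1.443]
ft_force: [1.1, -0.8, 0.0]
opening: 0.398
grip_force: 0.0
```

Call:
send_rows:
  series: "0 0 0.3 0 0 0;0 0 0.38 0 0 0;0 0 0.12 0 0 0;0 0 0 0 0 0"

```text
t: 26.05
eef_pos: [525.3, 71.1, 219.3]
tcp_rot: [-3.14, 0.0, 1.444]
ft_force: [0.5, 0.2, -0.3]
opening: 0.4
grip_force: 0.0
```

Call:
send_rows:
  series: "0 0 0 0 0 0;0 0 0 0 0 0;0 0 0 0 0 0;0 0 0 0 0 0"
  fingers: 0.1

```text
t: 26.55
eef_pos: [525.3, 71.1, 220.3]
tcp_rot: [3.141, -0.0, 1.443]
ft_force: [-3.0, 1.1, 5.7]
opening: 0.184
grip_force: 30.0
```

Call:
send_rows:
  series: "0.1 0 -0.045 0 0 0;0.1 0 -0.035 0 0 0;0.1 0 -0.02 0 0 0;0.06 0 -0.01 0 0 0;0 0 0 0 0 0"

```text
t: 27.18
eef_pos: [527.9, 91.5, 226.5]
tcp_rot: [-3.141, 0.002, 1.444]
ft_force: [-2.4, -7.9, 3.5]
opening: 0.187
grip_force: 30.0
```

```bash
python3 -c "
from h import *
print(lev())"
```

```text
('along -85.7 r 70.3 ang 1.418 value 1.448', array([-2.4, -7.9,  3.5]), 0.1868757740424582, array([527.9,  91.5, 226.5]))
```

Call:
send_rows:
  series: "0.08 0 -0.01 0 0 0;0.08 0 0 0 0 0;0 0 0 0 0 0"

```text
t: 27.55
eef_pos: [529.2, 100.9, 227.4]
tcp_rot: [-3.141, 0.002, 1.444]
ft_force: [-3.8, -9.5, 6.5]
opening: 0.185
grip_force: 30.0
```

```bash
python3 look.py
```

```text
('along -76.2 r 70.4 ang 1.554 value 1.584', array([-3.8, -9.5,  6.5]), 0.18460812389530862, array([529.2, 100.9, 227.4]))
scene 1 31 knob along 94.3 b 4.3 z 177.1 ang 1.331
scene handle side -1 top z 130.2
scene handle side 1 top z 130.7
side -1 48 knob along -88.4 b -0.5 z 176.7 ang 1.403
side handle side -1 top z 132.8
wrist -1 10 knob along -78.4 b -1.0 z 164.7 ang 1.520
wrist handle side -1 top z 130.0
wrist handle side 1 top z 130.6
```

Call:
send_rows:
  series: "0.06 0 0 0 0 0;0.05 0 0 0 0 0;0 0 0 0 0 0"

```text
t: 28.08
eef_pos: [530.0, 107.3, 227.6]
tcp_rot: [3.142, 0.002, 1.444]
ft_force: [-3.2, -11.1, 8.8]
opening: 0.182
grip_force: 30.0
```

Call:
send_rows:
  series: "0 0 0 0 0 0;0 0 0 0 0 0;0 0 0 0 0 0;0 0 -0.3 0 0 0;0 0 -0.35 0 0 0"
  fingers: 0.4

```text
t: 28.7
eef_pos: [530.1, 108.6, 266.1]
tcp_rot: [-3.141, 0.0, 1.444]
ft_force: [-0.3, -0.5, 0.6]
opening: 0.401
grip_force: 0.0
```

```bash
python3 look.py
```

```text
('along -68.4 r 109.3 ang 1.631 value 1.661', array([-0.3, -0.5,  0.6]), 0.4010563256994488, array([530.1, 108.6, 266.1]))
scene -1 5 knob along -84.3 b 6.4 z 169.3 ang 1.441
scene 1 33 knob along 94.4 b 2.1 z 176.6 ang 1.329
scene handle side -1 top z 130.0
scene handle side 1 top z 130.7
side -1 32 knob along -85.0 b -0.5 z 176.7 ang 1.444
side handle side -1 top z 131.8
side handle side 1 top z 130.7
wrist -1 578 knob along -77.1 b -1.5 z 177.9 ang 1.545
wrist handle side -1 top z 129.2
wrist handle side 1 top z 129.9
```

Call:
send_rows:
  series: "0.54 0 0 0 0 0;0.54 0 0 0 0 0;0.54 0 0 0 0 0;0.54 0 0 0 0 0;0.54 0 0 0 0 0"

```text
t: 29.48
eef_pos: [550.6, 270.3, 264.7]
tcp_rot: [-3.14, 0.001, 1.444]
ft_force: [0.3, -0.9, 0.1]
opening: 0.398
grip_force: 0.0
```

Call:
send_rows:
  series: "0 0 0.3 0 0 0;0 0 0.3 0 0 0;0 0 0.05 0 0 0;0 0 0 0 0 0"

```text
t: 29.98
eef_pos: [550.8, 269.2, 226.7]
tcp_rot: [-3.141, 0.0, 1.443]
ft_force: [-0.3, -0.3, 0.1]
opening: 0.402
grip_force: 0.0
```

Call:
send_rows:
  series: "0 0 0 0 0 0;0 0 0 0 0 0;0 0 0 0 0 0;0 0 0 0 0 0"
  fingers: 0.1

```text
t: 30.48
eef_pos: [550.9, 269.2, 227.4]
tcp_rot: [3.141, -0.0, 1.443]
ft_force: [-0.4, -1.0, 2.9]
opening: 0.184
grip_force: 30.0
```

Call:
send_rows:
  series: "-0.1 0 -0.02 0 0 0;-0.1 0 -0.015 0 0 0;-0.08 0 -0.005 0 0 0;-0.08 0 0 0 0 0;0 0 0 0 0 0"

```text
t: 31.1
eef_pos: [548.3, 248.8, 230.0]
tcp_rot: [3.14, -0.003, 1.443]
ft_force: [0.9, 8.2, 1.0]
opening: 0.183
grip_force: 30.0
```

```bash
python3 look.py
```

```text
('along 72.9 r 73.0 ang 1.599 value 1.629', array([0.9, 8.2, 1. ]), 0.1829946551557711, array([548.3, 248.8, 230. ]))
scene -1 41 knob along -80.7 b 2.4 z 178.4 ang 1.500
scene handle side -1 top z 128.5
scene handle side 1 top z 128.8
side -1 36 knob along -84.8 b -0.5 z 177.6 ang 1.448
side 1 31 knob along 75.2 b -1.2 z 177.3 ang 1.568
side handle side -1 top z 130.5
side handle side 1 top z 129.4
wrist 1 1211 knob along 83.5 b -1.0 z 178.6 ang 1.466
wrist handle side 1 top z 127.2
```

Call:
send_rows:
  series: "-0.06 0 0 0 0 0;-0.05 0 0 0 0 0;0 0 0 0 0 0"

```text
t: 31.62
eef_pos: [547.5, 242.9, 229.9]
tcp_rot: [3.14, -0.004, 1.443]
ft_force: [0.2, 13.3, 0.4]
opening: 0.183
grip_force: 30.0
```

Call:
send_rows:
  series: "-0.05 0 0 0 0 0;-0.03 0 0 0 0 0;0 0 0 0 0 0"

```text
t: 32.0
eef_pos: [547.2, 241.0, 230.0]
tcp_rot: [3.138, -0.009, 1.443]
ft_force: [2.7, 36.9, -4.4]
opening: 0.183
grip_force: 30.0
```

Call:
send_rows:
  series: "0 0 0 0 0 0;0 0 0 0 0 0;0 0 0 0 0 0;0 0 -0.3 0 0 0;0 0 -0.35 0 0 0"
  fingers: 0.4

```text
t: 32.62
eef_pos: [546.5, 236.0, 268.6]
tcp_rot: [-3.141, 0.001, 1.443]
ft_force: [0.4, -0.3, -0.8]
opening: 0.4
grip_force: 0.0
```

```bash
python3 look.py
```

```text
('along 60.0 r 112.6 ang 1.705 value 1.735', array([ 0.4, -0.3, -0.8]), 0.3997589741013773, array([546.5, 236. , 268.6]))
scene -1 39 knob along -81.3 b 2.9 z 177.8 ang 1.493
scene 1 15 knob along 77.4 b 7.2 z 174.4 ang 1.539
scene handle side -1 top z 128.1
scene handle side 1 top z 127.1
side -1 38 knob along -84.2 b -0.4 z 176.8 ang 1.455
side 1 19 knob along 71.9 b -0.9 z 177.1 ang 1.610
side handle side -1 top z 129.2
side handle side 1 top z 128.1
wrist 1 748 knob along 80.0 b -0.9 z 178.8 ang 1.509
wrist handle side -1 top z 127.1
wrist handle side 1 top z 126.1
```

Call:
send_rows:
  series: "-0.467 0 0 0 0 0;-0.467 0 0 0 0 0;-0.467 0 0 0 0 0;-0.467 0 0 0 0 0;-0.467 0 0 0 0 0"

```text
t: 33.4
eef_pos: [528.3, 96.4, 267.4]
tcp_rot: [-3.14, 0.0, 1.443]
ft_force: [-0.4, -0.7, -0.0]
opening: 0.398
grip_force: 0.0
```

Call:
send_rows:
  series: "0 0 0.3 0 0 0;0 0 0.29 0 0 0;0 0 0.05 0 0 0;0 0 0 0 0 0"

```text
t: 33.9
eef_pos: [528.7, 97.5, 229.8]
tcp_rot: [-3.141, 0.0, 1.443]
ft_force: [0.4, 0.9, 1.0]
opening: 0.4
grip_force: 0.0
```

Call:
send_rows:
  series: "0 0 0 0 0 0;0 0 0 0 0 0;0 0 0 0 0 0;0 0 0 0 0 0"
  fingers: 0.1

```text
t: 34.4
eef_pos: [528.7, 97.6, 230.4]
tcp_rot: [3.141, -0.0, 1.443]
ft_force: [-2.5, 1.2, 5.2]
opening: 0.187
grip_force: 30.0
```

Call:
send_rows:
  series: "0.05 0 0 0 0 0;0.05 0 0 0 0 0;0 0 0 0 0 0"

```text
t: 34.78
eef_pos: [529.4, 102.6, 230.5]
tcp_rot: [3.141, 0.002, 1.444]
ft_force: [-2.8, -8.4, 8.5]
opening: 0.19
grip_force: 30.0
```

Call:
send_rows:
  series: "0.04 0 0 0 0 0;0.04 0 0 0 0 0;0 0 0 0 0 0"

```text
t: 35.15
eef_pos: [530.0, 107.2, 230.5]
tcp_rot: [-3.142, 0.002, 1.444]
ft_force: [-3.9, -8.9, 7.2]
opening: 0.185
grip_force: 30.0
```

Call:
send_rows:
  series: "0.04 0 0 0 0 0;0.03 0 0 0 0 0;0 0 0 0 0 0"

```text
t: 35.52
eef_pos: [530.3, 109.7, 230.3]
tcp_rot: [-3.141, 0.005, 1.444]
ft_force: [-5.5, -25.0, 8.2]
opening: 0.186
grip_force: 30.0
```

Call:
send_rows:
  series: "0.03 0 0 0 0 0;0.02 0 0 0 0 0;0 0 0 0 0 0"

```text
t: 35.9
eef_pos: [530.5, 111.3, 230.2]
tcp_rot: [-3.14, 0.008, 1.445]
ft_force: [-6.4, -37.9, 10.1]
opening: 0.184
grip_force: 30.0
```

Both have reached their stop. I release, rise and check.

Call:
send_rows:
  series: "0 0 0 0 0 0;0 0 0 0 0 0;0 0 0 0 0 0;0 0 -0.4 0 0 0;0 0 -0.8 0 0 0"
  fingers: 0.4

```text
t: 36.52
eef_pos: [530.6, 115.7, 301.4]
tcp_rot: [-3.138, 0.001, 1.444]
ft_force: [0.6, 0.7, 0.3]
opening: 0.399
grip_force: 0.0
```

Call:
send_rows:
  series: "-0.8 0 -0.2 0 0 0;-0.8 0 -0.2 0 0 0;0 0 0 0 0 0;0 0 0 0 0 0"

```text
t: 37.02
eef_pos: [518.9, 20.5, 325.9]
tcp_rot: [-3.142, -0.0, 1.443]
ft_force: [0.3, 0.1, -0.2]
opening: 0.4
grip_force: 0.0
```

```bash
python3 look.py; python3 - <<'E'
from h import *
w=cam('wrist');e=cam('side');d=cam('scene')
a=cv2.resize(d['color'][150:270,250:400],None,fx=3,fy=3,interpolation=2)[:300,:450]; b=cv2.resize(e['color'][110:230,220:340],(300,300),interpolation=2)
o=np.zeros((600,750,3),np.uint8); o[:300,:450]=a; o[:300,450:]=b; o[300:,:400]=cv2.resize(w['color'],(400,300))
cv2.imwrite('pics/m5.png',o[:,:,::-1])
E
```

```text
('along -157.3 r 187.8 ang 1.117 value 1.147', array([ 0.3,  0.1, -0.2]), 0.39980900582390355, array([518.9,  20.5, 325.9]))
scene -1 37 knob along -73.1 b 2.4 z 178.3 ang 1.594
scene 1 30 knob along 78.3 b 2.9 z 179.1 ang 1.530
scene handle side -1 top z 127.0
scene handle side 1 top z 127.3
side -1 24 knob along -79.0 b -0.5 z 178.3 ang 1.521
side handle side -1 top z 126.8
side handle side 1 top z 126.7
wrist -1 538 knob along -73.3 b -1.4 z 179.0 ang 1.592
wrist handle side -1 top z 125.9
```

View pics/m5.png

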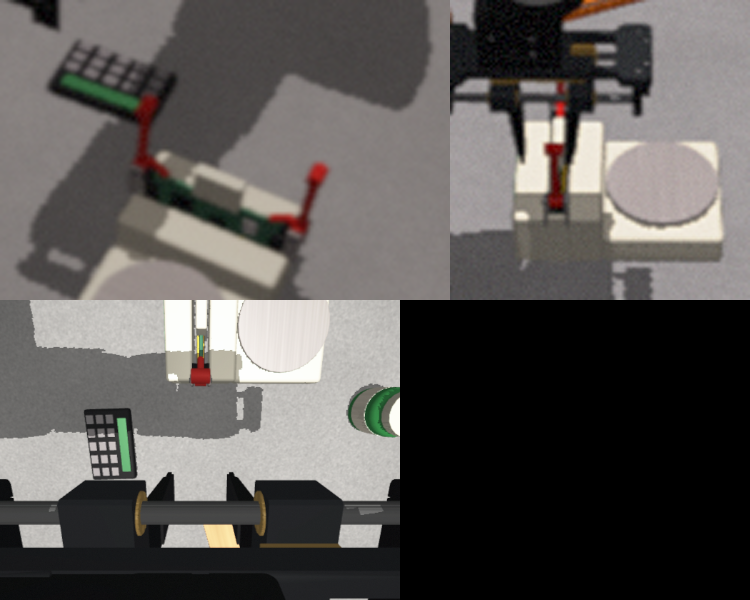

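Both levers look upright. For certainty I press the left one again, since it was pressed first.

Call:
send_rows:
  series: "0.78 0 0.2 0 0 0;0.78 0 0.2 0 0 0;0.78 0 0.2 0 0 0;0.78 0 0.2 0 0 0;0.78 0 0.15 0 0 0"

```text
t: 37.95
eef_pos: [548.4, 254.2, 268.3]
tcp_rot: [-3.141, 0.0, 1.444]
ft_force: [0.1, -1.1, -0.1]
opening: 0.401
grip_force: 0.0
```

Call:
send_rows:
  series: "0 0 0 0 0 0;0 0 0.3 0 0 0;0 0 0.3 0 0 0;0 0 0.05 0 0 0;0 0 0 0 0 0"

```text
t: 38.58
eef_pos: [548.8, 251.9, 230.5]
tcp_rot: [3.141, -0.0, 1.443]
ft_force: [0.7, 0.3, 0.1]
opening: 0.399
grip_force: 0.0
```

Call:
send_rows:
  series: "0 0 0 0 0 0;0 0 0 0 0 0;0 0 0 0 0 0;0 0 0 0 0 0"
  fingers: 0.1

```text
t: 39.08
eef_pos: [548.7, 252.2, 230.4]
tcp_rot: [3.141, -0.0, 1.443]
ft_force: [0.0, -1.1, 3.5]
opening: 0.186
grip_force: 30.0
```

Call:
send_rows:
  series: "-0.04 0 0 0 0 0;-0.04 0 0 0 0 0;0 0 0 0 0 0"

```text
t: 39.45
eef_pos: [548.4, 249.9, 230.5]
tcp_rot: [3.139, -0.006, 1.443]
ft_force: [1.9, 18.5, -1.4]
opening: 0.19
grip_force: 30.0
```

Call:
send_rows:
  series: "-0.03 0 0 0 0 0;-0.02 0 0 0 0 0;0 0 0 0 0 0"

```text
t: 39.83
eef_pos: [548.2, 248.1, 230.6]
tcp_rot: [3.139, -0.008, 1.443]
ft_force: [1.9, 27.3, -1.7]
opening: 0.187
grip_force: 30.0
```

Call:
send_rows:
  series: "0.06 0 0 0 0 0;0 0 0 0 0 0;0 0 0 0 0 0;0 0 0 0 0 0;0 0 -0.4 0 0 0"
  fingers: 0.4

```text
t: 40.45
eef_pos: [547.7, 247.6, 252.9]
tcp_rot: [-3.139, 0.002, 1.443]
ft_force: [0.9, 0.7, 0.1]
opening: 0.398
grip_force: 0.0
```

Call:
send_rows:
  series: "0 0 -0.7 0 0 0;0.8 0 -0.5 0 0 0;0.8 0 0 0 0 0;0 0 0 0 0 0;0 0 0 0 0 0"

```text
t: 41.08
eef_pos: [560.1, 342.8, 325.6]
tcp_rot: [-3.141, 0.001, 1.443]
ft_force: [0.0, 0.3, -0.7]
opening: 0.401
grip_force: 0.0
```

```bash
python3 look.py
```

```text
('along 167.6 r 192.3 ang 1.068 value 1.098', array([ 0. ,  0.3, -0.7]), 0.40081689956539246, array([560.1, 342.8, 325.6]))
scene -1 38 knob along -73.3 b 3.5 z 177.9 ang 1.592
scene 1 37 knob along 77.5 b 2.4 z 179.1 ang 1.540
scene handle side -1 top z 126.2
scene handle side 1 top z 126.8
side -1 30 knob along -77.9 b -0.7 z 178.3 ang 1.535
side 1 35 knob along 73.6 b -1.1 z 177.5 ang 1.589
side handle side -1 top z 128.1
side handle side 1 top z 128.4
wrist 1 405 knob along 81.1 b -1.3 z 178.3 ang 1.495
```

```bash
python3 -c "
from cell import env
print(env.job_done())"
```

```text
the job is handed in; nothing more can be done
None
```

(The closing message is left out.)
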